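# Line up the spare antennas by height beside the router

## Task

Stand the four loose stick antennas with orange feet on the marks of the metal bar in order of height, one centred on each mark, the shortest on the mark nearest the white router and the tallest on the mark farthest from it, so that none hides the next. Do not tip any of them over on the way, and leave them standing upright, still and released.

Things in the scene. Friction and masses are not known exactly. Their poses are not given: they have to be found in the camera images.
- antenna_70: Loose stick antenna standing upright, 70 mm tall in all: round orange weighted foot 36 mm across and 10 mm high, short black cone up to 16 mm, then a straight black round stem 13 mm across to the top (the top 5 mm are white); about 0.1 kg. Origin at the centre of the foot's underside, z up along the stem.
- antenna_100: Loose stick antenna standing upright, 100 mm tall in all: round orange weighted foot 36 mm across and 10 mm high, short black cone up to 16 mm, then a straight black round stem 13 mm across to the top (the top 5 mm are white); about 0.1 kg. Origin at the centre of the foot's underside, z up along the stem.
- antenna_130: Loose stick antenna standing upright, 130 mm tall in all: round orange weighted foot 36 mm across and 10 mm high, short black cone up to 16 mm, then a straight black round stem 13 mm across to the top (the top 5 mm are white); about 0.1 kg. Origin at the centre of the foot's underside, z up along the stem.
- antenna_160: Loose stick antenna standing upright, 160 mm tall in all: round orange weighted foot 36 mm across and 10 mm high, short black cone up to 16 mm, then a straight black round stem 13 mm across to the top (the top 5 mm are white); about 0.1 kg. Origin at the centre of the foot's underside, z up along the stem.
- bar: Flat fixed aluminium mounting bar, 340 mm long (its y), 70 mm wide (its x), top face 8 mm above the table, set down near the middle of the table at a slight angle. Origin at the centre of its underside, z up. The four marks lie on its centre line, 84 mm apart (at y = -126, -42, 42 and 126 mm in the bar's frame).
- mark_a: One of four alike round marks on top of the bar: white disc with a blue rim, 48 mm across, flat, with a blue dot in the middle. Origin at its centre, level with the bar's top face. Which of the four places along the bar this one has changes from start to start; the letters mean nothing.
- mark_b: One of four alike round marks on top of the bar: white disc with a blue rim, 48 mm across, flat, with a blue dot in the middle. Origin at its centre, level with the bar's top face. Which of the four places along the bar this one has changes from start to start; the letters mean nothing.
- mark_c: One of four alike round marks on top of the bar: white disc with a blue rim, 48 mm across, flat, with a blue dot in the middle. Origin at its centre, level with the bar's top face. Which of the four places along the bar this one has changes from start to start; the letters mean nothing.
- mark_d: One of four alike round marks on top of the bar: white disc with a blue rim, 48 mm across, flat, with a blue dot in the middle. Origin at its centre, level with the bar's top face. Which of the four places along the bar this one has changes from start to start; the letters mean nothing.
- router: White fixed wireless router, 120 x 190 x 30 mm, on the table off one end of the bar (left or right, it changes), with orange and blue ports and two black aerials of its own, 182 mm high, on the far side away from the robot. A dark grey storage box stands off the other end. Origin at the centre of its underside, z up.

How it is judged:
By the outcome, as a careful person would: the job done as asked, in the order asked, and still so for the second after the job is handed in, with the robot touching nothing.
It also fails if it takes over 115 s, if anything falls off the work surface, if the arm or the gripper's body presses on something with over 40 N, if the wrist force passes 120 N, or if a joint passes its speed limit or range.

## Robot

A 6-joint arm with a two-finger parallel gripper is mounted at the origin on the work surface. World frame = base frame: x ahead of the robot, y to its left, z up, the work surface at z = 0. Lengths are in mm, angles in rad, forces in N, time in s.
With the tool pointing down it reaches from about 275 to 825 mm from the base axis. Payload 4.9 kg.
Tool frame: the origin (TCP) lies at the very end of the fingers, on their centre line; the grasp point (between the pads) lies 19 mm behind it; z points along the fingers, y is the direction in which the jaws open and shut (so a half turn about z gives the same grasp; the last joint's range is limited). The gripper opens to 85 mm and grips with 20 to 120 N. Pads are 22 mm wide; open, the fingers measure 114 mm over their backs; the gripper's body (76 mm by 85 mm) begins 54 mm behind the grasp point. The pads swing forward as they close: fully open they stand 13 mm farther back than shut.
Start: joints at [-0.134, 0.326, -0.193, 1.052, 0, 1.437], TCP at [550.017, 0.009, 231.281] pointing down, gripper open.
Joint ranges: [-2.65, 2.65], [-0.97, 1.79], [-1.3, 1.35], [-1.93, 2.1], [-1.47, 1.37], [-3.14, 3.14]. Speed limits (rad/s): [2.57, 2.57, 3.14, 3.14, 3.14, 3.14].

## Interface

Orientations are given as [roll, pitch, yaw] about the fixed x, y, z axes, in that order (R = Rz(yaw) Ry(pitch) Rx(roll)).
In Python, from bench import bot, solve_ik, imaging gives the robot as it stands. Calls block until the motion is done:
- bot.move_ptp(position, orientation): joint-space move of the TCP to a pose.
- bot.movel(position, rot=None, max_speed=150, threshold=None): straight line of the TCP; rot=None keeps the orientation; max_speed is the mean speed in mm/s. With threshold (N) it stops when the force on the tool has changed by that much, and returns True; else False.
- bot.move_j(angles): joint-space move.
- bot.grip(opening, effort=None): opening from 0.0 (shut) to 1.0 (fully open); effort is the grip in N (None keeps the last); returns when the fingers have stopped.
- bot.dwell(seconds).
- solve_ik(position, orientation): joint angles nearest the present ones, or None.
- bot.get_state(): the state.
- imaging.capture(name): name is "scene" or "side" or "wrist"; returns the picture (480x640x3 uint8, blue, green, red); there is no depth.
- imaging.camera_model(name): a dict with "K" (3x3 intrinsics, pixels), "k1" (the pictures are not rectified: a ray, as slopes to the right and down, at radius r is drawn at 1 + k1 r^2 times it, then the intrinsics apply), "position" and "rotation" of the camera in the world. Camera axes: x right, y up, looking along -z (the intrinsics and any distortion apply to the point x, -y, -z); pixel columns grow to the right and rows downward; lengths in mm; the calibration is good to about 2 mm. A picture is of the moment at which its call begins: read the wrist's pose just before it. camera_model takes no time and is no camera call; for the wrist camera it gives the pose at the moment of the call.
A pose or a line that the arm cannot do raises bot.IKError and nothing moves.
- bot.sign_off(): hands the job in, once; it reports no verdict.
The state is a dict: "t": time; "qpos": joint angles; "joint_velocities": joint speeds; "effort": joint torques, N m; "tcp_pos": TCP position; "orientation": TCP orientation; "contact_force": force on the tool from outside, world axes, zero at the start; "wrist_torque": the same for the moment, N m; "opening": opening from 0.0 (shut) to 1.0 (fully open).
Only numpy, scipy, OpenCV 4.12 (cv2) and the standard library are available. Lean on these libraries where they do the work, as an engineer would, in place of code of your own. Each camera call takes 0.05 s, during which the arm holds its last target.

## Working session

There is one attempt and no reset: what is moved stays moved. The work goes in short steps, each a Python script; the robot and the scene stay as the last script left them, time stands still between calls to the robot, and variables do not carry over. Pictures are saved under pics/ and viewed, and the job is handed in when it is done.

```bash
ls; mkdir -p pics
python3 - <<'E'
from bench import bot, solve_ik, imaging
import cv2
for n in ("scene","side","wrist"):
    m=imaging.camera_model(n); print(n,m)
    cv2.imwrite(f"pics/{n}0.png",imaging.capture(n))
print(bot.get_state())
E
```

```text
pics
scene {'K': array([[564.8471441 ,   0.        , 314.1087407 ],
       [  0.        , 564.8471441 , 242.39771209],
       [  0.        ,   0.        ,   1.        ]]), 'k1': -0.017770269343544164, 'position': array([1832.33189164, -171.11112745,  846.92807057]), 'rotation': array([1.00223758, 0.02377004, 1.43657381])}
side {'K': array([[527.43292736,   0.        , 325.18221988],
       [  0.        , 527.43292736, 243.91608286],
       [  0.        ,   0.        ,   1.        ]]), 'k1': 0.041485058698454674, 'position': array([ 394.83569393, -929.54973883,  669.23714722]), 'rotation': array([ 0.96878914,  0.01094979, -0.18911866])}
wrist {'K': array([[386.93880509,   0.        , 324.46828084],
       [  0.        , 386.93880509, 235.67120414],
       [  0.        ,   0.        ,   1.        ]]), 'k1': -0.0785385684432236, 'position': array([549.8258193 ,  69.33700095, 373.61399265]), 'rotation': array([-0.28018929,  0.00240147, -0.00045053])}
{'t': 0.15, 'qpos': array([-1.34191082e-01,  3.26805532e-01, -1.93342399e-01,  1.05198921e+00,
       -1.58215621e-06,  1.43658874e+00]), 'joint_velocities': array([ 9.02631224e-05, -1.64732256e-03,  4.74697048e-03,  9.42689278e-04,
        6.16968980e-04,  3.82348734e-05]), 'effort': array([ 1.04211274e-03, -4.43704247e+01,  2.62664723e+01,  1.04285317e-02,
       -1.23322516e-04, -3.51401161e-05]), 'tcp_pos': array([5.49566658e+02, 7.43746484e-02, 2.30668811e+02]), 'orientation': array([-3.14026368e+00, -1.77839876e-04,  1.57081271e+00]), 'contact_force': array([0.60437785, 0.76057295, 0.03457041]), 'wrist_torque': array([-0.01868298,  0.01654006,  0.00127366]), 'opening': 0.9972934847948578}
```

View pics/scene0.png

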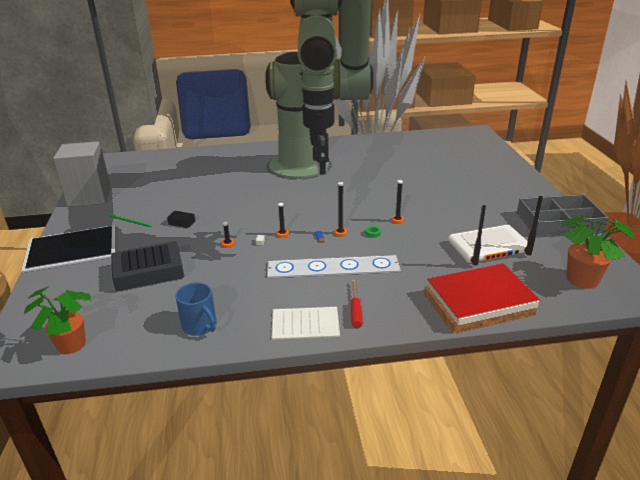

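View pics/side0.png

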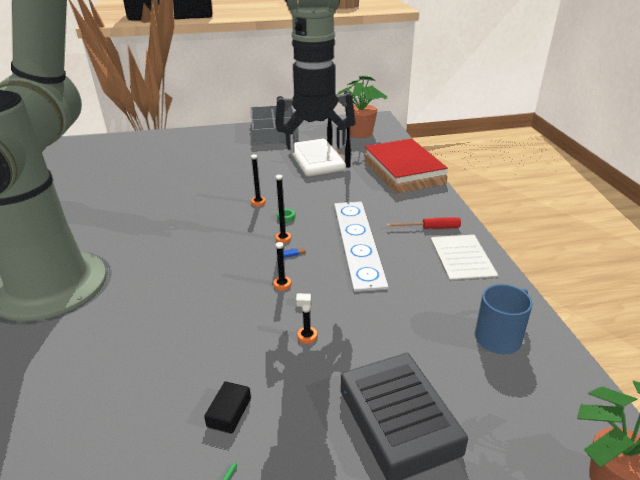

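View pics/wrist0.png

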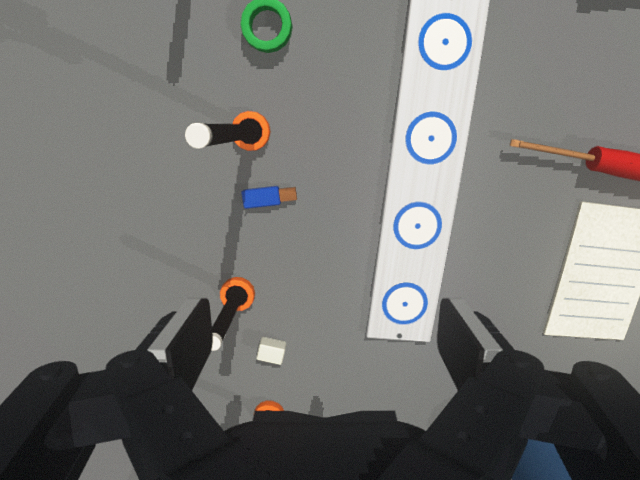

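The scene view shows antennas 70/100/160/130 at x≈228/282/340/398 px, and the marks at 284–381 px. The router is at the +y end (480,245). In the wrist view the four mark dots run from (405,304) to (445,41), with the 160 foot at (250,131) and the 100 foot at (237,295).

```bash
cat > h.py <<'E'
from bench import bot, solve_ik, imaging
import cv2, numpy as np
from scipy.spatial.transform import Rotation as Ro
def ray(m,uv):
    K=m["K"]; p=np.array([(uv[0]-K[0,2])/K[0,0],(uv[1]-K[1,2])/K[1,1]])
    q=p.copy()
    for _ in range(20): q=p/(1+m["k1"]*(q@q))
    d=Ro.from_euler('xyz',m["rotation"]).apply([q[0],-q[1],-1]); return np.array(m["position"]),d
def plane(m,uv,z):
    o,d=ray(m,uv); return o+d*(z-o[2])/d[2]
def proj(m,P):
    c=Ro.from_euler('xyz',m["rotation"]).inv().apply(np.array(P,float)-m["position"])
    q=np.array([c[0],-c[1]])/-c[2]; q=q*(1+m["k1"]*(q@q)); K=m["K"]
    return np.array([K[0,0]*q[0]+K[0,2],K[1,1]*q[1]+K[1,2]])
def shot(n,f=None):
    m=imaging.camera_model(n); im=imaging.capture(n)
    if f: cv2.imwrite("pics/"+f,im)
    return m,im
def blobs(mask,amin,amax=1e9):
    out=[]
    cs,_=cv2.findContours(mask,cv2.RETR_EXTERNAL,cv2.CHAIN_APPROX_NONE)
    for c in cs:
        a=cv2.contourArea(c)
        if amin<=a<=amax: out.append(c)
    return out
def orange(im):
    h=cv2.cvtColor(im,cv2.COLOR_BGR2HSV); return cv2.inRange(h,(5,190,120),(17,255,255))
def blue(im):
    h=cv2.cvtColor(im,cv2.COLOR_BGR2HSV); return cv2.inRange(h,(95,120,100),(125,255,255))
def circ(m,c,z):
    """contour -> points on plane z -> ellipse/circle centre and size"""
    P=np.array([plane(m,p[0]+0.0,z)[:2] for p in c]); 
    (x,y),r=cv2.minEnclosingCircle(P.astype(np.float32)); 
    A=np.c_[2*P,np.ones(len(P))]; s=np.linalg.lstsq(A,(P**2).sum(1),rcond=None)[0]
    return s[:2],2*np.sqrt(s[2]+s[0]**2+s[1]**2),2*r
E
python3 - <<'E'
from h import *
for n in("scene","side","wrist"):
    m=imaging.camera_model(n); im=cv2.imread(f"pics/{n}0.png")
    for nm,f,z in(("orange",orange,5),("blue",blue,8)):
        for c in blobs(f(im),25):
            s,d,e=circ(m,c,z); x,y,w,h=cv2.boundingRect(c)
            print(n,nm,(x,y,w,h),s.round(1),round(d,1),round(e,1))
E
```

```text
scene orange (65, 335, 19, 18) [ 842.1 -594.4] 36.6 59.6
scene orange (63, 313, 22, 27) [ 784.4 -594.6] 57.6 103.0
scene orange (222, 239, 12, 8) [ 484.  -252.3] 31.0 39.9
scene orange (277, 230, 12, 7) [457.8 -97.6] 31.4 40.0
scene orange (335, 228, 12, 8) [480.   66.9] 31.4 41.8
scene orange (392, 216, 11, 7) [438.3 243.4] 31.4 40.6
scene blue (176, 283, 40, 52) [ 756.5 -327.4] 135.3 198.5
scene blue (315, 231, 9, 8) [488.1   3. ] 30.6 39.1
side blue (283, 249, 16, 9) [ 4.877e+02 -1.000e-01] 29.7 38.2
wrist orange (256, 401, 27, 10) [ 484.3 -244.9] 20.9 30.5
wrist orange (221, 277, 33, 33) [457.8 -99.9] 31.1 37.5
wrist orange (233, 112, 37, 38) [480.   64.5] 30.6 35.3
wrist blue (538, 442, 31, 38) [ 805.7 -358.5] 105.2 86.6
wrist blue (382, 283, 46, 41) [ 632.3 -109.3] 46.2 47.3
wrist blue (394, 202, 48, 47) [640.  -25.5] 46.3 47.4
wrist blue (242, 186, 39, 23) [487.8   2.6] 29.8 38.8
wrist blue (406, 112, 51, 52) [647.6  58.4] 46.3 47.3
wrist blue (419, 13, 53, 57) [655.2 142.3] 46.6 47.6
```

Wrist and scene agree to about 2 mm. The marks come out 84 mm apart and 47 mm across, and the feet about 36 mm. I'll start with the tallest.

```bash
cat >> h.py <<'E'
MARK={160:(632.3,-109.3),130:(640.0,-25.5),100:(647.6,58.4),70:(655.2,142.3)}
EST={160:(480,65),130:(438.3,242.5),100:(457.8,-99),70:(484,-250)}
RT=[3.14159,0,1.5708]
def look(xy,tag,tol=15):
    m,im=shot("wrist",tag+".png"); best=None
    for c in blobs(orange(im),60):
        s,d,e=circ(m,cv2.convexHull(c),8); 
        if np.hypot(*(s-xy))<tol:
            P=np.array([plane(m,p[0]+0.0,8)[:2] for p in c]); mid=(P.max(0)+P.min(0))/2
            print(tag,"foot",s.round(1),round(d,1),"mid",mid.round(1),"size",np.ptp(P,axis=0).round(1)); best=mid
    return best
def pick(H,hover=True):
    x,y=EST[H]
    if hover:
        bot.movel([x,y-60,231],RT,max_speed=250)
        b=look((x,y),f"look{H}")
        if b is not None: x,y=b
        if not np.hypot(x-EST[H][0],y-EST[H][1])<8: raise SystemExit("check")
    bot.movel([x,y,231],RT,max_speed=200)
    bot.movel([x,y,H-44],max_speed=120)
    z0=bot.get_state()["tcp_pos"]
    bot.grip(0.0,effort=35)
    s=bot.get_state(); print("grasp",H,(x,y),z0.round(1),s["tcp_pos"].round(1),s["contact_force"].round(2),round(s["opening"],3))
    bot.movel([x,y,H-44+60],max_speed=100)
    s=bot.get_state(); print("lifted",s["contact_force"].round(2),round(s["opening"],3),"t",round(s["t"],1))
    return x,y
def place(H,x,y,via=None):
    mx,my=MARK[H]; z=H-44
    if via: bot.movel([via[0],via[1],z+60],max_speed=180)
    bot.movel([mx,my,z+60],max_speed=180)
    bot.movel([mx,my,z+14],max_speed=100)
    st=bot.movel([mx,my,z+6.5],max_speed=20,threshold=4)
    s=bot.get_state(); print("down",st,s["tcp_pos"].round(1),s["contact_force"].round(2))
    if not st: print("no contact felt")
    bot.grip(0.5); bot.dwell(.2)
    t=s["tcp_pos"]
    bot.movel([mx,my,H+60],max_speed=120)
    bot.grip(1.0)
    bot.movel([mx,my-60,max(231,H+60)],max_speed=200)
    look((mx,my),f"placed{H}")
    print("t",bot.get_state()["t"])
E
python3 - <<'E'
from h import *
x,y=pick(160); 
imaging_=shot("side","lift160.png"); shot("wrist","lift160w.png")
E
```

```text
look160 foot [480.2  64.5] 34.3 mid [480.5  66.1] size [34.1 30.6]
grasp 160 (np.float64(480.49421652957864), np.float64(66.09906392054853)) [481.1  66.  116.6] [480.6  66.1 116.2] [-0.93 -0.26  2.68] 0.142
lifted [ 0.68 -0.72 -1.76] 0.142 t 3.6
```

View pics/lift160.png

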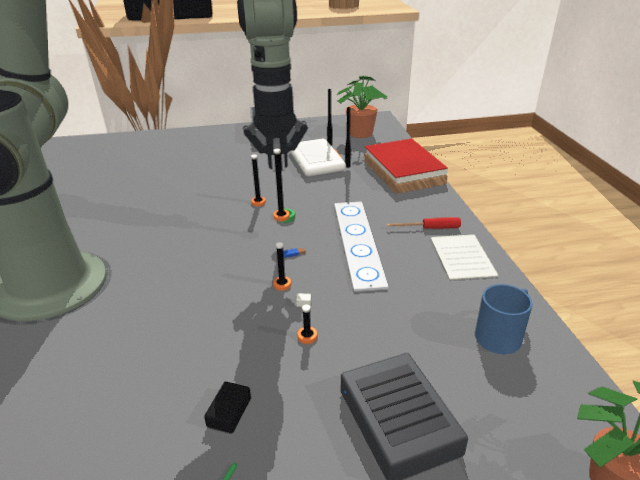

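View pics/lift160w.png

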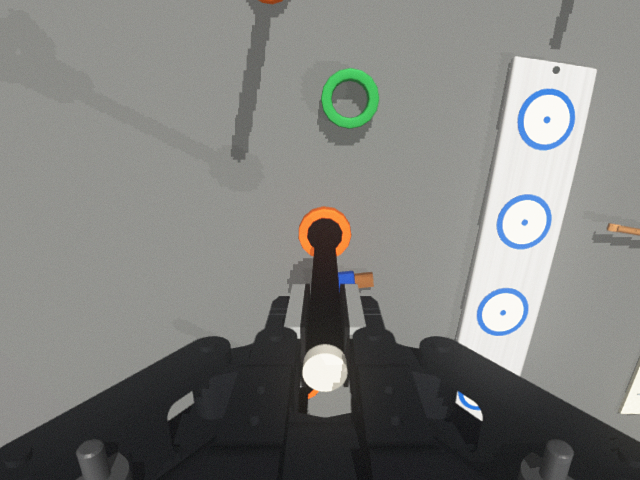

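View pics/look160.png

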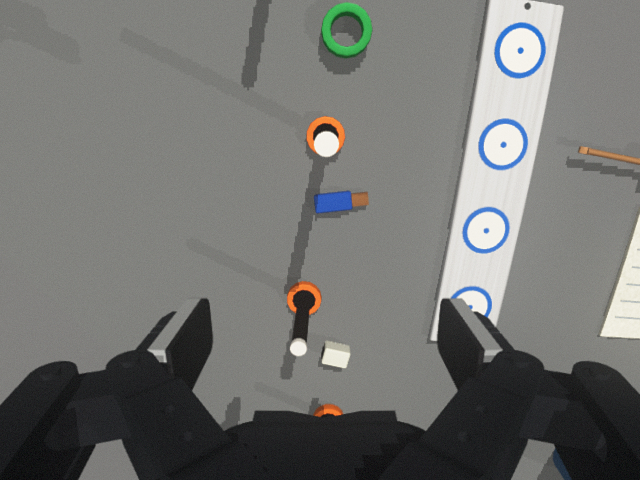

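The 160 is lifted and upright, with the foot at (325,233) in the wrist view. I'll measure the foot's offset in the hand and then place it.

```bash
cat >> h.py <<'E'
def inhand(H,lift=60):
    """foot centre relative to TCP, from the wrist view while held"""
    t=bot.get_state()["tcp_pos"]; m,im=shot("wrist",f"hand{H}.png"); off=None
    for c in blobs(orange(im),200):
        s,d,e=circ(m,cv2.convexHull(c),lift+8)
        if np.hypot(*(s-t[:2]))<15: off=s-t[:2]; print("inhand",H,off.round(1),round(d,1),round(e,1))
    return off
E
python3 - <<'E'
from h import *
off=inhand(160)
# previous wrist camera agrees with TCP? 
place(160,0,0)
E
```

```text
inhand 160 [-0.4 -0.9] 35.0 35.6
down True [ 633.  -109.5  124.2] [-0.28 -0.21  4.44]
t 8.7417
```

View pics/placed160.png

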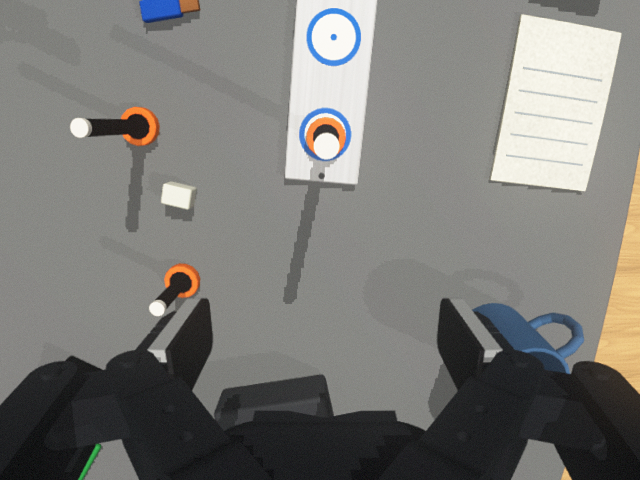

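The 160 stands on the end mark, with the foot ring concentric to the mark at about (326,135). I'll find out why the foot measurement printed nothing, then pick the 130.

```bash
cat >> h.py <<'E'
def check(tag,xy,m=None,im=None):
    if im is None: m,im=shot("wrist",tag+".png")
    for nm,f,z in(("foot",orange,16),("rim",blue,8)):
        for c in blobs(f(im),20):
            s,d,e=circ(m,cv2.convexHull(c),z)
            if np.hypot(*(s-xy))<25: print(tag,nm,s.round(1),round(d,1),round(e,1),cv2.contourArea(c))
E
python3 - <<'E'
from h import *
check("chk160",MARK[160])
x,y=pick(130); off=inhand(130)
E
```

```text
chk160 rim [ 632.  -108.9] 46.8 47.1 438.0
look130 foot [439.1 242.1] 34.2 mid [439.1 242. ] size [33.2 34.2]
grasp 130 (np.float64(439.11038339550385), np.float64(241.98935547434866)) [439.7 242.1  86.6] [439.3 242.   86.1] [ 0.5  -0.45  1.2 ] 0.142
lifted [-0.4   0.12 -2.03] 0.145 t 13.8
inhand 130 [-0.1  0.6] 35.2 35.9
```

```bash
ls -t pics | head -3
```

```text
hand130.png
look130.png
chk160.png
```

View pics/hand130.png

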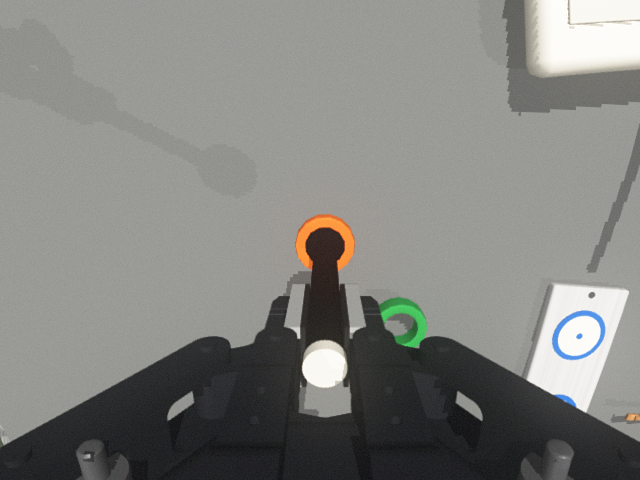

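The 130 is held straight, with the foot at (325,243) centred on the TCP to within 1 mm. Next: place it by way of the row clear of the others.

Run:
```python
from h import *
place(130,0,0,via=(439,-25.5))
check("chk130",MARK[130]); check("x",MARK[160],*shot("wrist"))
im=cv2.imread("pics/placed160.png"); h=cv2.cvtColor(im,cv2.COLOR_BGR2HSV); print(h[125,306:345:3].tolist())
```

```text
down True [640.8 -25.6  94.1] [-0.05  0.95  3.63]
t 20.375
chk130 rim [639.6 -25.2] 46.8 47.1 2027.0
x rim [ 632.  -109.1] 47.0 47.5 336.5
[[102, 22, 231], [30, 8, 244], [13, 183, 247], [13, 181, 247], [12, 180, 253], [8, 137, 128], [173, 18, 57], [3, 44, 69], [3, 95, 94], [13, 180, 254], [13, 179, 250], [13, 179, 250], [23, 8, 251]]
```

View pics/chk130.png

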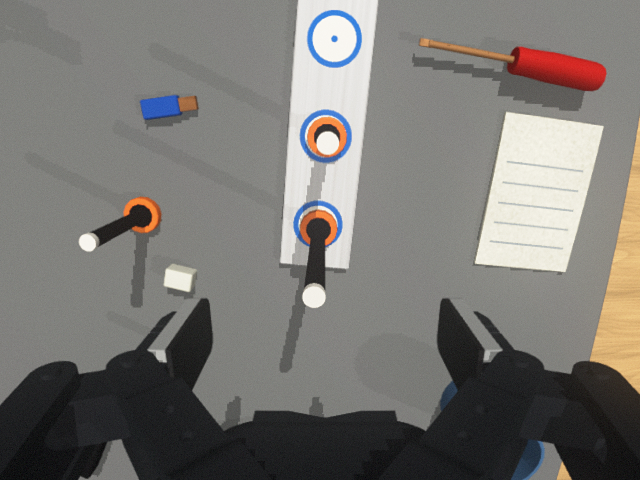

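The 160 foot at (319,226) and the 130 foot at (327,137) both stand inside their rims. The orange on the bar has saturation around 180, below my mask limit of 190, so I'll lower the limit and continue.

```bash
sed -i 's/(5,190,120)/(6,150,120)/' h.py
python3 - <<'E'
from h import *
check("a",MARK[130],*shot("wrist")); check("b",MARK[160],*shot("wrist"))
x,y=pick(100); off=inhand(100)
place(100,0,0,via=(458,58.4))
check("chk100",MARK[100])
E
```

```text
a foot [640.7 -25.6] 34.4 34.9 450.5
a rim [639.6 -25.2] 46.9 47.1 2029.5
b foot [ 632.8 -110.8] 34.8 35.2 421.0
b rim [ 632. -109.] 47.0 47.3 332.5
look100 foot [457.9 -99.3] 35.2 mid [458.1 -99.3] size [34.2 35.2]
grasp 100 (np.float64(458.12695793921273), np.float64(-99.31899625848497)) [458.6 -99.5  56.6] [458.3 -99.4  56.1] [-0.61  0.74  1.5 ] 0.139
lifted [ 0.36  0.04 -0.56] 0.141 t 25.0
inhand 100 [-0.1  1. ] 35.8 36.5
down True [648.3  58.4  64.2] [-0.14 -0.18  4.18]
placed100 foot [648.2  58.1] 35.2 mid [648.2  58. ] size [35.  34.2]
t 31.0083
chk100 foot [648.1  58.4] 34.5 34.9 1135.0
chk100 rim [647.1  58.4] 47.0 47.3 2042.5
```

View pics/chk100.png

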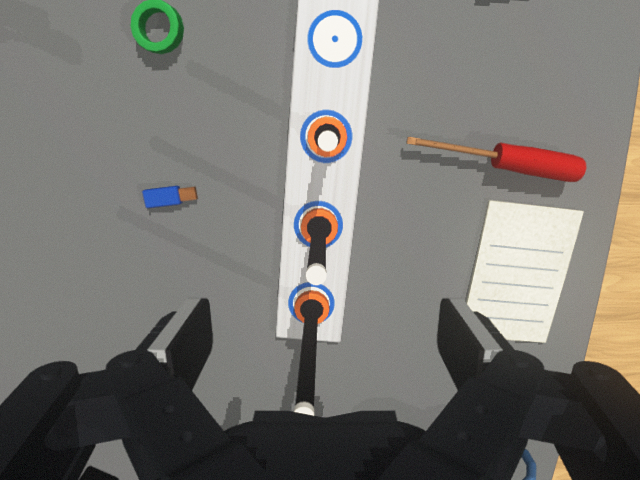

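View pics/hand100.png

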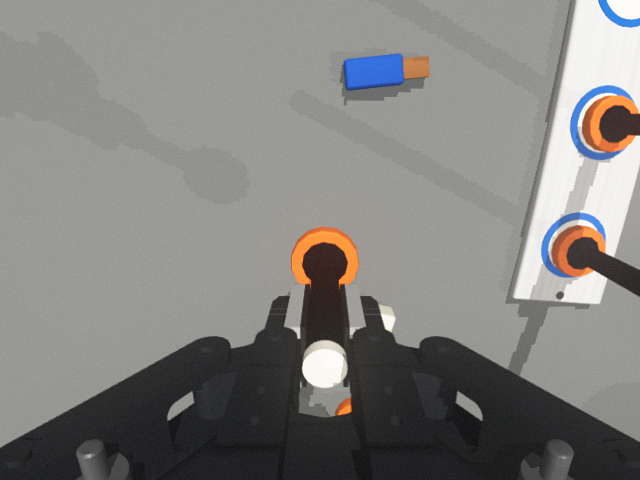

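All three stand on their marks, within 2 mm of centre. Now the 70.

Run:
```python
from h import *
bot.movel([484,-1.6,231],max_speed=250)
x,y=pick(70); off=inhand(70)
place(70,0,0,via=(484,142.3))
check("chk70",MARK[70])
shot("scene","sceneF.png"); shot("side","sideF.png")
```

```text
look70 foot [ 483.7 -254.5] 35.1 mid [ 483.7 -254.8] size [34.3 34.5]
grasp 70 (np.float64(483.7447332932809), np.float64(-254.82054026838233)) [ 484.2 -255.1   26.6] [ 483.8 -254.9   26.1] [1.08 0.54 2.05] 0.143
lifted [-0.15  0.18 -1.56] 0.144 t 37.0
inhand 70 [-0.   1.7] 35.5 36.4
down True [655.9 142.4  34.1] [-1.16 -0.72  4.61]
placed70 foot [655.8 142.4] 35.2 mid [655.9 142.3] size [34.1 35.1]
t 44.325
chk70 foot [655.7 142.7] 34.5 34.8 1141.5
chk70 rim [654.7 142.1] 47.0 47.3 2048.0
```

View pics/chk70.png

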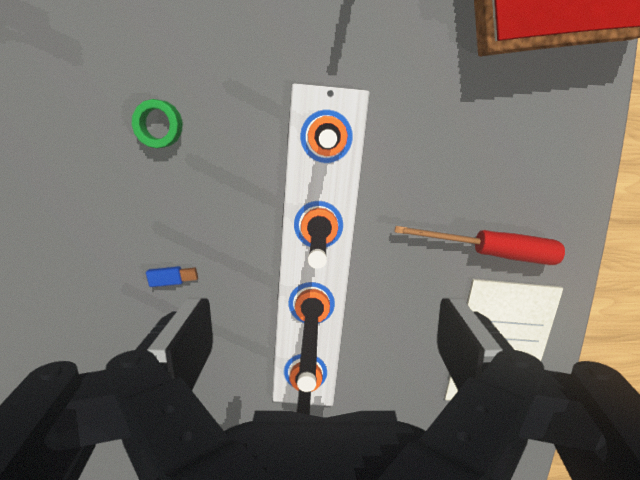

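View pics/sceneF.png

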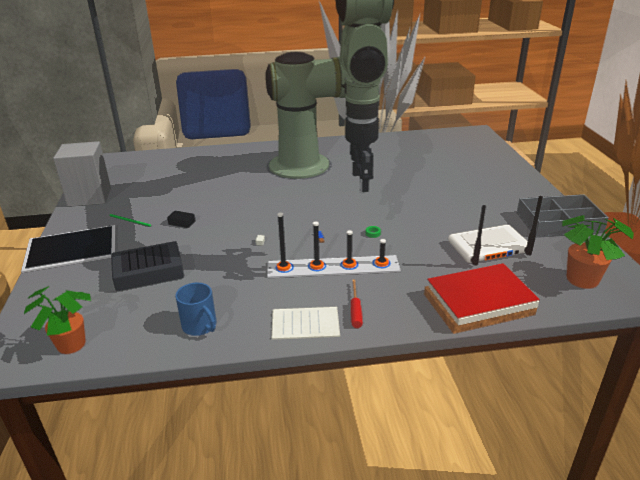

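View pics/sideF.png

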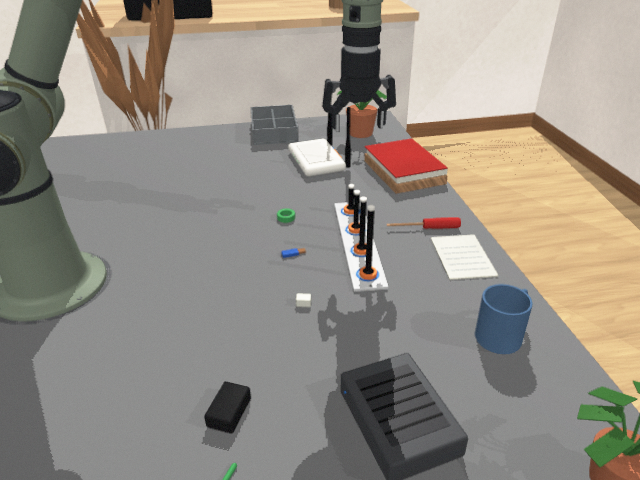

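All four stand upright on the marks at x≈284/317/349/382 px in the scene view. They run tallest to shortest towards the router, and the gripper is clear. I'll hand it in.

```bash
python3 -c "
from h import *
print(bot.get_state()['contact_force'].round(2)); bot.sign_off()"
```

```text
[-0.15 -0.63 -0.09]
the job is handed in; nothing more can be done
```

All four antennas are standing on the bar's marks in height order, with the 70 mm nearest the router and the 160 mm farthest from it. I placed them one at a time, tallest first, each lowered until contact and then released. The job was handed in with about 44 s on the clock, against the 115 s limit.

**Last checks:** the wrist camera put each foot centre about 1–2 mm from its mark's centre (160: 2 mm; 130, 100 and 70: about 1 mm). The final scene and side views show all four upright, with the gripper clear of them.

**Failed or disagreeing checks:**
- **160 mm:** the first foot check after placing it found nothing, because my orange mask was too strict for the brighter view on the bar. I loosened the mask and rechecked.
- **70 mm:** its start position differed by about 5 mm between my first rough estimate and the close look, and I used the close look. While held, its foot appeared 1.7 mm off the tool centre, but after placing it measured about 1 mm from the mark centre.

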